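Press home the stopper that stands proud

TASK

One of the specimen vials in the grey rack has its white push-in stopper standing proud of the glass. Press that stopper gently down with the fingertips until its flange sits fully home on the vial's mouth, then draw the hand clear. Do not touch the other vials, do not lift anything, and leave the other things on the bench where they are.

Things in the scene. Friction and masses are not known exactly. Their poses are not given: they have to be found in the camera images.
- rack: fixed grey plastic vial rack, 104 x 200 x 36 mm (its x, y, z): 5 mm base board, end cheeks, and a 6 mm drilled deck (from 30 to 36 mm up) with 8 round 29 mm places in 2 rows (x = -24, +24 mm) of 4 (y = -72, -24, +24, +72 mm); six of them hold vials in any arrangement. Origin at the centre of its underside, z up. The vials stand on the base board, 5 mm above the bench.
- vial_mid (a point): middle of the vial whose stopper stands proud, on its axis, 30 mm above its underside and 30 mm below its mouth, z up along the axis. Clear glass, 27 mm in diameter, 60 mm tall with a blank paper band; it stands loose and upright in one of the rack's places, so its mouth is 65 mm above the bench.
- stopper_top (a point): centre of the flat top of the stopper to be pressed, z up. White stopper: plug 23 mm across, 20 mm long; flange 30 mm across, 2.5 mm thick; on it a raised hollow crown 25 mm across, 5 mm high, whose top is this point. Fully home it is 67.5 mm above the vial's underside (37.5 mm above vial_mid, 72.5 mm above the bench); at the start 10 to 14 mm higher, so the plug shows below the flange.
- crown (a joint): how far the stopper's springy crown is dented (m), 0 when free: it gives about 1 mm for every 8 N, at most 4.5 mm, and comes back when let go. So the fingertips must go about 1 to 2 mm lower than the crown's final height to bring the flange home.
- stopper (a joint): how far the stopper's flange stands above the vial's mouth (m): 0 is fully home, 0.018 is the furthest it draws out with the plug still held. It slides stiffly (about 5 N of friction) and stays where it is left; at 0 it stops hard on the glass. Stopper and glass must not be pressed with more than 60 N.
- vial_a: one of three ordinary specimen vials, the same clear-glass vial and white push-in stopper as the one to be treated, but with its stopper fully home: 67.5 mm tall in all, 30 mm across the flange; loose in a place of the rack. Origin at the centre of the vial's underside, z up.
- vial_b: one of three ordinary specimen vials, the same clear-glass vial and white push-in stopper as the one to be treated, but with its stopper fully home: 67.5 mm tall in all, 30 mm across the flange; loose in a place of the rack. Origin at the centre of the vial's underside, z up.
- vial_c: one of three ordinary specimen vials, the same clear-glass vial and white push-in stopper as the one to be treated, but with its stopper fully home: 67.5 mm tall in all, 30 mm across the flange; loose in a place of the rack. Origin at the centre of the vial's underside, z up.
- vial_tall: a taller clear-glass vial of the same 27 mm diameter, with the same white stopper fully home: 91.5 mm tall in all; loose in the rack. Origin at the centre of its underside, z up.
- vial_dropper: a vial of the ordinary size with a black screw cap and a rubber dropper teat, 98 mm tall in all; loose in the rack. Origin at the centre of its underside, z up.
- spare_stopper: a loose white stopper lying upside down (plug up) on the bench on the robot's side of the rack, 30 mm across, 27.5 mm tall. Origin at the centre of its underside.
- dish: closed glass Petri dish with a few shells in it, 91 mm across, 16 mm tall, on the bench to the right of the rack. Origin at the centre of its underside.
- forceps: steel forceps lying on the bench to the left of the rack, 125 mm long along x, 14 mm wide, 7 mm tall. Origin at the centre of the underside.
Not all that is in view belongs to the job. Leave any pink look-alike of the part that bears vial_mid alone.

How it is judged:
By the outcome, as a careful person would: the job done as asked, in the order asked, and still so for the second after the job is handed in, with the robot touching nothing.
It also fails if it takes over 40 s, if anything falls off the work surface, if the arm or the gripper's body presses on something with over 40 N, if the wrist force passes 120 N, or if a joint passes its speed limit or range.

ROBOT

A 6-joint arm with a two-finger parallel gripper is mounted at the origin on the work surface. World frame = base frame: x ahead of the robot, y to its left, z up, the work surface at z = 0. Lengths are in m, angles in rad, forces in N, time in s.
With the tool pointing down it reaches from about 0.35 to 0.775 m from the base axis. Payload 5.5 kg.
Tool frame: the origin (TCP) lies between the finger pads; the fingertips stand 22 mm ahead of it and the grasp point (between the pads) lies 3 mm ahead of it (env.finger_overhang is the distance from the TCP to the fingertips, in m); y points along the fingers, x is the direction in which the jaws open and shut, and the axes are right-handed (so a half turn about y gives the same grasp; the last joint's range is limited). The gripper opens to 85 mm and grips with 20 to 120 N. Pads are 22 mm wide; open, the fingers measure 114 mm over their backs; the gripper's body (76 mm by 85 mm) begins 54 mm behind the grasp point. The pads swing forward as they close: fully open they stand 13 mm farther back than shut.
Start: joints at [1.064, 0.313, 0.046, 1.304, 0, 1.431], TCP at [0.206, 0.537, 0.253] pointing down, gripper open.
Joint ranges: [-2.76, 2.76], [-0.86, 1.69], [-1.03, 1.26], [-2.2, 2.34], [-1.47, 1.5], [-3.14, 3.14]. Speed limits (rad/s): [2.57, 2.57, 3.14, 3.14, 3.14, 3.14].

INTERFACE

Orientations are given as a unit quaternion [w, x, y, z].
In Python, from workcell import monitor, cams, job, env gives the robot as it stands.
- The arm moves only by the tool drive_tool, never from a script. Its argument "plan" is text: rows parted by semicolons, each of 7 numbers parted by spaces: the opening, from -1 (shut) to 1 (fully open), then the shift along the tool's x, y, z in mm, then the turn, a rotation vector about the tool's x, y, z in degrees. In form: gripper x y z rx ry rz; .... A call has 1 to 8 rows; each row shifts and turns the pose as measured when the row begins, along the tool's axes as they then stand; what a row does not reach is not made up. A row lasts 1/8 s, in which the tool goes at most 62.5 mm and 10.7 degrees, less where a joint would pass 70% of its speed; a pose out of reach is approached as far as the arm can. A call is refused whole if a number of a shift passes 62.5 or a number of a turn 10.7, either way. A call with a gripper value outside its range is refused whole. The fingers move at their own pace and stop on an object; "grip_force" is the grip in N (left out, the last holds). Time passes only in rows, so rows that do not move let the fingers close. It gives the time, the measured TCP pose, the force and the opening at its end, in the units of the state.
- monitor.get_state(): the state, without advancing time (a new reading comes with each control period).
- cams.read_camera(name): name is "scene" or "side" or "wrist"; returns (picture, depth): 400x640x3 uint8, red, green, blue; 400x640 float32, m along the optical axis (not along the pixel's ray), 0 where there is no reading.
- cams.calibration(name): a dict with "fx", "fy", "cx", "cy" (pixels), "R" (3x3) and "t" (3): a world point X has camera coordinates R X + t. Camera axes: x right, y down, z forward; pixel columns grow to the right and rows downward; lengths in m; the calibration is good to about 2 mm. A picture is of the moment at which its call begins: read the wrist's pose just before it. calibration takes no time and is no camera call; for the wrist camera it gives the pose at the moment of the call.
- job.hand_in(): hands the job in, once; it reports no verdict.
The state is a dict: "clock": time; "joint_pos": joint angles; "qvel": joint speeds; "tau": joint torques, N m; "tcp_pos": TCP position; "orientation": TCP orientation; "wrist_force": force on the tool from outside, world axes, zero at the start; "ft_torque": the same for the moment, N m; "finger_gap": finger opening in m.
Only numpy, scipy, OpenCV 4.12 (cv2) and the standard library are available. Lean on these libraries where they do the work, as an engineer would, in place of code of your own. Each camera call takes 0.05 s, during which the arm holds its last target.

## Working session

There is one attempt and no reset: what is moved stays moved. The work goes in short steps, Python scripts to look and compute and a tool call to move; the robot and the scene stay as the last step left them, time stands still between calls to the robot, and variables do not carry over. Pictures are saved under pics/ and viewed, and the job is handed in when it is done.

Besides the shell and the picture viewer there is one more tool, called after ">>>" as name(argument=value, ...) on one line, values as JSON. drive_tool: Moves the arm, as the interface text tells. Its arguments: {"type":"object","properties":{"plan":{"type":"string"},"grip_force":{"type":"number"}},"required":["plan"]}

```bash
mkdir -p pics
python3 - <<'E'
from workcell import monitor, cams, job, env
import cv2, numpy as np
s=monitor.get_state()
print({k:np.round(v,4) for k,v in s.items()}, env.finger_overhang)
for n in ("scene","side"):
    p,d=cams.read_camera(n); cv2.imwrite(f"pics/{n}0.png",p[:,:,::-1]); np.save(f"pics/{n}0.npy",d)
    c=cams.calibration(n); print(n,{k:np.round(v,3).tolist() for k,v in c.items()})
E
```

```text
{'clock': np.float64(0.0), 'joint_pos': array([ 1.0644,  0.314 ,  0.045 ,  1.3036, -0.    ,  1.4312]), 'qvel': array([-0.0015, -0.0001, -0.0001,  0.0004,  0.0021,  0.0003]), 'tau': array([-1.90000e-03, -4.80625e+01,  2.98535e+01,  1.94000e-02,
       -3.00000e-04,  0.00000e+00]), 'tcp_pos': array([0.206 , 0.5363, 0.2524]), 'orientation': array([-0.5825,  0.5831,  0.3999, -0.401 ]), 'wrist_force': array([-0.0881,  0.312 ,  0.4448]), 'ft_torque': array([-0.0159, -0.0026, -0.0183]), 'finger_gap': np.float64(0.0852)} 0.022
scene {'fx': 393.461, 'fy': 393.461, 'cx': 317.996, 'cy': 199.814, 'R': [[-0.589, 0.808, 0.006], [0.671, 0.493, -0.554], [-0.451, -0.322, -0.833]], 't': [0.327, -0.353, 1.398]}
side {'fx': 393.137, 'fy': 393.137, 'cx': 320.411, 'cy': 191.586, 'R': [[-0.998, -0.069, -0.009], [-0.039, 0.667, -0.744], [0.057, -0.742, -0.668]], 't': [0.555, 0.066, 1.119]}
```

View pics/scene0.png

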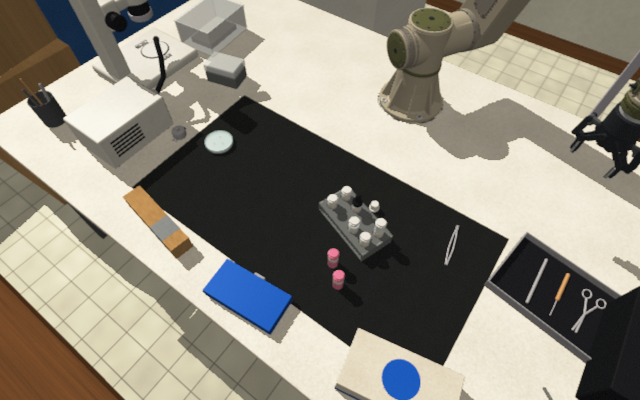

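View pics/side0.png

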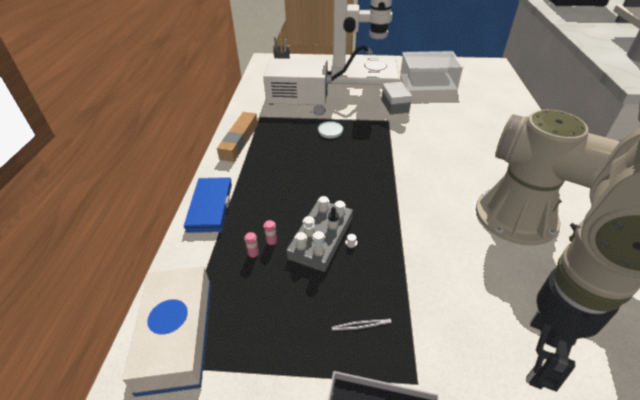

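Run:
```python
from scipy.spatial.transform import Rotation as R
print(R.from_quat([-0.5825,0.5831,0.3999,-0.401],scalar_first=True).as_matrix().round(3))
```

```text
[[ 0.359 -0.001 -0.933]
 [ 0.933 -0.002  0.359]
 [-0.002 -1.     0.   ]]
```

Run:
```python
import cv2
a=cv2.imread("pics/scene0.png")[170:270,300:430]; cv2.imwrite("pics/sc1.png",cv2.resize(a,None,fx=6,fy=6,interpolation=cv2.INTER_CUBIC))
a=cv2.imread("pics/side0.png")[185:285,270:370]; cv2.imwrite("pics/si1.png",cv2.resize(a,None,fx=6,fy=6,interpolation=cv2.INTER_CUBIC))
```

```text
(no output)
```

View pics/sc1.png

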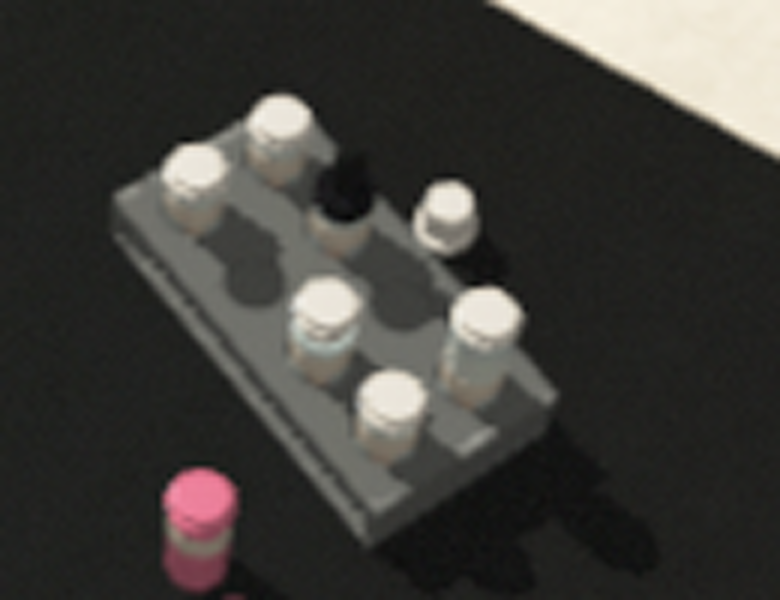

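View pics/si1.png

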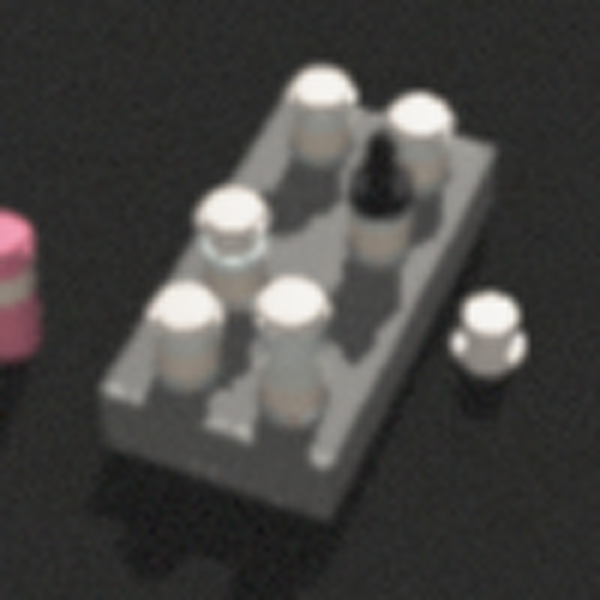

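The wide views show seven candidates:
- Back pair in the scene crop, (346,190) and (332,199): ordinary height.
- Front one, (365,236): ordinary height.
- (381,222): a tall vial with clear glass right up to the flange.
- (357,201): the dropper vial.
- (374,206): the loose spare stopper.
- Scene (354,220) / side (309,220): white plug showing between the flange and the glass rim. This one fits the description.

Next I measure the stopper tops in both cameras.

```bash
cat > h.py <<'E'
import numpy as np, cv2
from workcell import monitor, cams, job, env
def ray(c,u,v):
    d=np.linalg.solve(np.array([[c['fx'],0,c['cx']],[0,c['fy'],c['cy']],[0,0,1]])@c['R'],[u,v,1.0]); return -c['R'].T@c['t'],d
def at_z(c,u,v,z):
    o,d=ray(c,u,v); return o+d*(z-o[2])/d[2]
def proj(c,X):
    q=np.asarray(X)@np.asarray(c['R']).T+c['t']; return np.c_[c['fx']*q[...,0]/q[...,2]+c['cx'],c['fy']*q[...,1]/q[...,2]+c['cy']]
def cloud(c,d):
    v,u=np.mgrid[:400,:640]; P=np.stack([(u-c['cx'])/c['fx']*d,(v-c['cy'])/c['fy']*d,d],-1)
    return (P-c['t'])@c['R']
def tri(c1,p1,c2,p2):
    o1,d1=ray(c1,*p1);o2,d2=ray(c2,*p2)
    s=np.linalg.lstsq(np.c_[d1,-d2],o2-o1,rcond=None)[0]; a=o1+s[0]*d1;b=o2+s[1]*d2
    return (a+b)/2,np.linalg.norm(a-b)
E
python3 - <<'E'
from h import *
cs,cd=cams.calibration("scene"),cams.calibration("side")
P={"proud":((354.5,219.3),(308.7,219.3)),"A":((365.2,235.7),(301,235)),"tall":((381,221.5),(318.7,234.8)),"B":((346.5,189.5),(323.7,199)),"C":((332.5,198.5),(340,204)),}
P["B"]=((346.5,189.5),(340,204)); P["C"]=((332.5,198.5),(323.7,199))
for k,(a,b) in P.items():
    x,e=tri(cs,a,cd,b); print(k,x.round(4),e.round(4))
for n,c in (("scene",cs),("side",cd)):
    X=cloud(c,np.load(f"pics/{n}0.npy"))
    for k in P:
        u,v=np.round(P[k][0 if n=="scene" else 1]).astype(int)
        w=X[v-1:v+2,u-2:u+3].reshape(-1,3); print(n,k,np.median(w,0).round(4))
E
```

```text
proud [0.5757 0.1327 0.0842] 0.0022
A [0.5923 0.1774 0.0718] 0.0011
tall [0.5461 0.1935 0.0947] 0.001
B [0.499  0.0573 0.0694] 0.0004
C [0.545  0.0418 0.069 ] 0.003
scene proud [0.5754 0.1307 0.0858]
scene A [0.5954 0.1786 0.0749]
scene tall [0.5498 0.1948 0.0982]
scene B [0.5042 0.0594 0.0737]
scene C [0.5487 0.0425 0.0746]
side proud [0.5754 0.1321 0.0842]
side A [0.5919 0.1784 0.0728]
side tall [0.5456 0.1959 0.0962]
side B [0.4991 0.0615 0.0726]
side C [0.5432 0.0436 0.0725]
```

The proud stopper's top is at about (0.5755, 0.132, 0.084), so it stands 12 mm proud. The ordinary ones read 0.072 and the tall one 0.096, which matches the given sizes. Tool +y is down. I'll shut the fingers while moving over it at height.

>>> drive_tool(plan="-1 -30 0 -55 0 0 0; -1 -30 0 -55 0 0 0; -1 -30 0 -55 0 0 0; -1 -30 0 -55 0 0 0; -1 -30 0 -55 0 0 0; -1 -30 0 -55 0 0 0; -1 -30 0 -55 0 0 0; -1 -20 0 -40 0 0 0", grip_force=40)

```text
clock: 1.1
tcp_pos: [0.5216, 0.1686, 0.2491]
orientation: [-0.581, 0.581, 0.401, -0.405]
wrist_force: [-0.2, 1.1, 0.0]
finger_gap: -0.0
```

```bash
cat > g.py <<'E'
from h import *
from scipy.spatial.transform import Rotation as R
def go(target):
    s=monitor.get_state(); M=R.from_quat(s['orientation'],scalar_first=True)
    print("t",s['clock'].round(2),"tcp",s['tcp_pos'].round(4),"F",s['wrist_force'].round(2),"gap",s['finger_gap'].round(4))
    print("axes x",M.as_matrix()[:,0].round(3),"y",M.as_matrix()[:,1].round(3)); print("J",s['joint_pos'].round(2))
    print("shift mm",(M.inv().apply(np.array(target)-s['tcp_pos'])*1000).round(1))
    # turn so tool y is straight down
    d=M.inv().apply([0,0,-1]); print("tilt rotvec deg",np.degrees(np.cross([0,1,0],d)).round(2))
E
python3 -c "
from g import *
go([.5755,.132,.15])"
```

```text
Traceback (most recent call last):
  File "g.py", line 5, in go
    print("t",s['clock'].round(2),"tcp",s['tcp_pos'].round(4),"F",s['wrist_force'].round(2),"gap",s['finger_gap'].round(4))
              ^^^^^^^^^^^^^^^^
AttributeError: 'float' object has no attribute 'round'
```

```bash
sed -i "s/s\['clock'\].round(2)/round(float(s['clock']),2)/; s/s\['finger_gap'\].round(4)/round(float(s['finger_gap']),4)/" g.py
python3 -c "
from g import *
go([.5755,.132,.15])
p,d=cams.read_camera('wrist'); cv2.imwrite('pics/w1.png',p[:,:,::-1])"
```

```text
t 1.1 tcp [0.5216 0.1686 0.2491] F [-0.22  1.1   0.03] gap -0.0
axes x [ 0.35   0.937 -0.004] y [-0.004 -0.003 -1.   ]
J [ 0.17  0.27 -0.03  1.28 -0.    0.53]
shift mm [-15.   99.  -63.5]
tilt rotvec deg [-0.15  0.   -0.23]
```

View pics/w1.png

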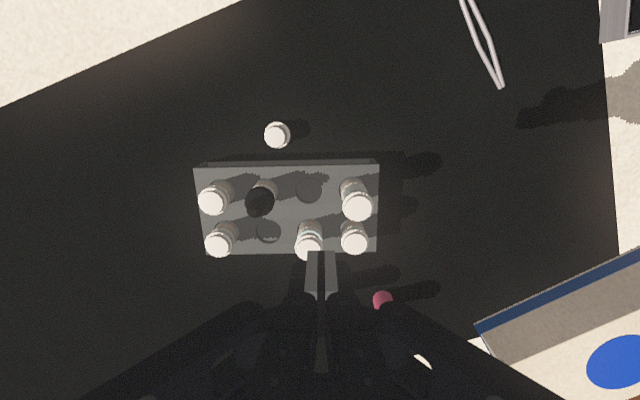

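The wrist view shows the same layout. The proud stopper is at (308,238), with its plug visible below the flange, and the shut fingertips are at about (320,252). I'll centre over it and descend to a hover.

>>> drive_tool(plan="-1 -8 0 -32 0 0 0; -1 -7 0 -31 0 0 0; -1 0 40 0 0 0 0; -1 0 30 0 0 0 0; -1 0 0 0 0 0 0")

```text
clock: 1.78
tcp_pos: [0.5805, 0.1251, 0.1749]
orientation: [-0.582, 0.583, 0.398, -0.403]
wrist_force: [-0.6, 0.6, -0.2]
finger_gap: 0.0
```

Run:
```python
from g import *
go([.5755,.132,.13])
for n in ("wrist","scene","side"):
    c=cams.calibration(n); p,d=cams.read_camera(n); cv2.imwrite(f'pics/{n}2.png',p[:,:,::-1]); np.save(f'pics/{n}2.npy',d)
    if n=="wrist": np.savez('pics/wc.npz',**{k:np.array(v) for k,v in c.items()}); print(proj(c,[[.5755,.132,.0845]]))
    else:
        a=p[160:270,290:420] if n=="scene" else p[150:270,250:370]
        cv2.imwrite(f'pics/{n}2c.png',cv2.resize(a[:,:,::-1],None,fx=5,fy=5,interpolation=cv2.INTER_CUBIC))
```

```text
t 1.77 tcp [0.5805 0.1251 0.1749] F [-0.6   0.58 -0.16] gap 0.0
axes x [ 0.358  0.934 -0.007] y [-0.005 -0.005 -1.   ]
J [ 0.08  0.39 -0.04  1.15 -0.01  0.45]
shift mm [ 5.  44.9  7.1]
tilt rotvec deg [-0.13  0.   -0.38]
[[329.08807623 209.26570505]]
```

View pics/wrist2.png

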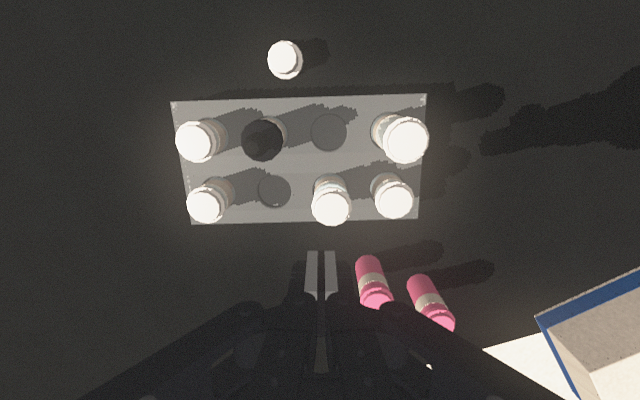

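View pics/scene2c.png

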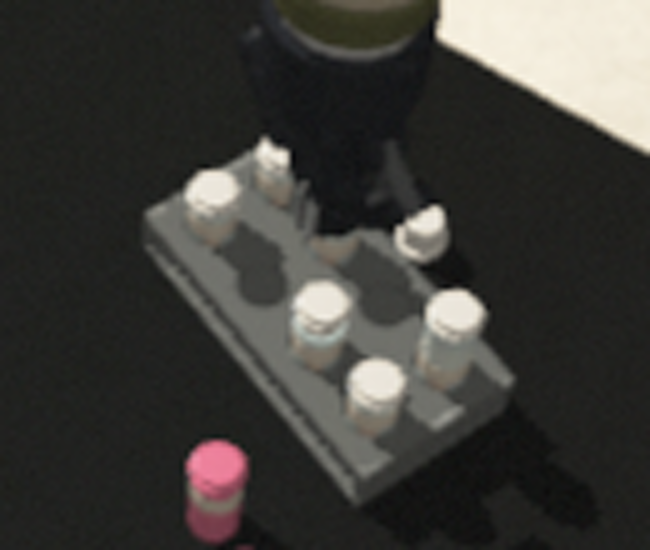

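View pics/side2c.png

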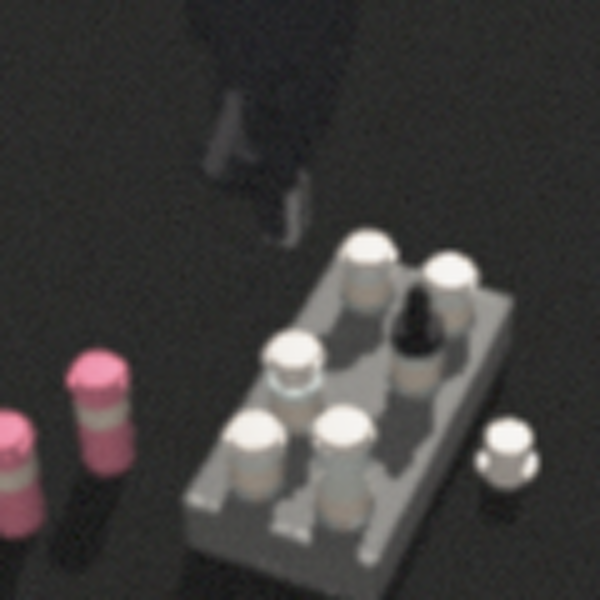

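Run:
```python
from g import *
c=dict(np.load('pics/wc.npz'))
p=cv2.imread('pics/wrist2.png'); a=p[140:250,270:390]
cv2.imwrite('pics/w2c.png',cv2.resize(a,None,fx=6,fy=6,interpolation=cv2.INTER_CUBIC))
X=cloud(c,np.load('pics/wrist2.npy'))
for (u,v) in [(331,207),(395,199),(406,139),(201,142),(208,204)]:
    print((u,v),np.median(X[v-3:v+4,u-3:u+4].reshape(-1,3),0).round(4))
w=X[185:230,300:360]; m=(abs(w[...,2]-np.median(X[204:211,328:335,2]))<.003); pts=w[m]; print(m.sum(),pts[:,:2].min(0),pts[:,:2].max(0),pts.mean(0))
```

```text
(331, 207) [0.5743 0.1339 0.0848]
(395, 199) [0.5893 0.179  0.073 ]
(406, 139) [0.5448 0.1941 0.0969]
(201, 142) [0.5009 0.0644 0.0732]
(208, 204) [0.5434 0.0478 0.073 ]
899 [0.5635322  0.12135583] [0.58760177 0.14597627] [0.57510107 0.13380774 0.08450462]
```

View pics/w2c.png

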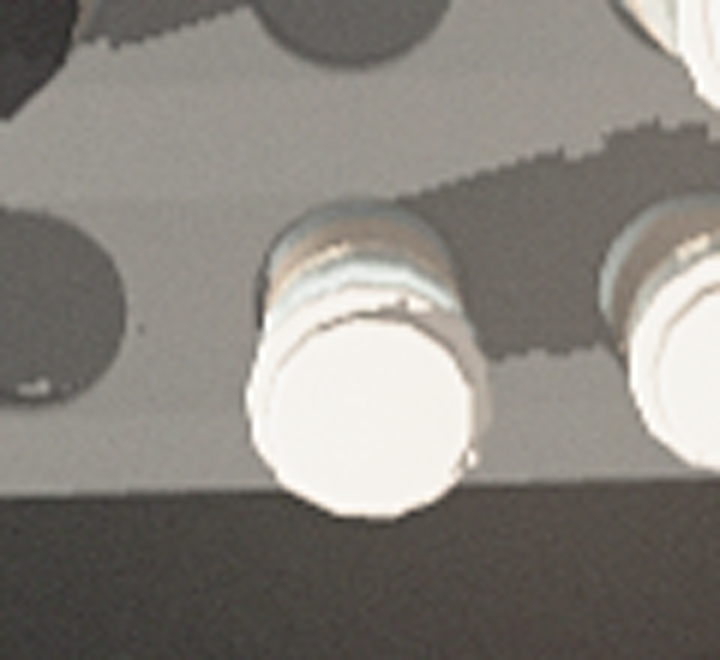

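Confirmed in the crop: crown about 24.5 mm across, centre (0.575, 0.1335), top at 84.5 mm, plug visible under the flange. The row overshot by 6–7 mm laterally, so I'll correct that and level the tool before going lower.

>>> drive_tool(plan="-1 5.7 0 7.8 -0.1 0 -0.4; -1 0 0 0 0 0 0; -1 0 20 0 0 0 0; -1 0 0 0 0 0 0")

```text
clock: 2.42
tcp_pos: [0.5792, 0.1355, 0.1633]
orientation: [-0.58, 0.584, 0.406, -0.397]
wrist_force: [-0.8, -0.7, 0.2]
finger_gap: 0.0001
```

```bash
python3 -c "
from g import *
go([.575,.1332,.125])"
```

```text
t 2.42 tcp [0.5792 0.1355 0.1633] F [-0.82 -0.66  0.22] gap 0.0001
axes x [0.356 0.934 0.007] y [ 0.014  0.002 -1.   ]
J [ 0.09  0.38 -0.08  1.09  0.    0.46]
shift mm [-3.9 38.2  3.6]
tilt rotvec deg [ 0.72 -0.    0.42]
```

>>> drive_tool(plan="-1 -3.9 0 3.6 0.7 0 0.4; -1 0 15 0 0 0 0; -1 0 0 0 0 0 0; -1 0 0 0 0 0 0")

```text
clock: 2.92
tcp_pos: [0.5752, 0.133, 0.1493]
orientation: [-0.582, 0.583, 0.402, -0.4]
wrist_force: [0.1, -0.7, -0.1]
finger_gap: 0.0003
```

```bash
python3 -c "
from g import *
go([.575,.1332,.125])"
```

```text
t 2.92 tcp [0.5752 0.133  0.1493] F [ 0.13 -0.65 -0.06] gap 0.0003
axes x [0.356 0.934 0.001] y [ 0.002  0.    -1.   ]
J [ 0.09  0.39 -0.1   1.08 -0.    0.46]
shift mm [ 0.1 24.3  0.3]
tilt rotvec deg [ 0.13 -0.    0.06]
```

>>> drive_tool(plan="-1 0 14 0 0 0 0; -1 0 14 0 0 0 0; -1 0 4 0 0 0 0; -1 0 0 0 0 0 0; -1 0 0 0 0 0 0")

```text
clock: 3.55
tcp_pos: [0.5749, 0.133, 0.1144]
orientation: [-0.582, 0.583, 0.402, -0.401]
wrist_force: [0.1, -0.6, 0.4]
finger_gap: 0.0002
```

Run:
```python
from g import *
go([.575,.1332,.1065])
for n in ("wrist","side"):
    p,d=cams.read_camera(n)
    a=p[150:330,240:420] if n=="wrist" else p[170:270,270:370]
    cv2.imwrite(f'pics/{n}3c.png',cv2.resize(a[:,:,::-1],(600,600),interpolation=cv2.INTER_CUBIC))
```

```text
t 3.55 tcp [0.5749 0.133  0.1144] F [ 0.08 -0.64  0.35] gap 0.0002
axes x [0.356 0.934 0.001] y [ 0.001  0.    -1.   ]
J [ 0.09  0.42 -0.15  1.   -0.    0.46]
shift mm [0.2 7.9 0. ]
tilt rotvec deg [ 0.07 -0.    0.03]
```

View pics/wrist3c.png

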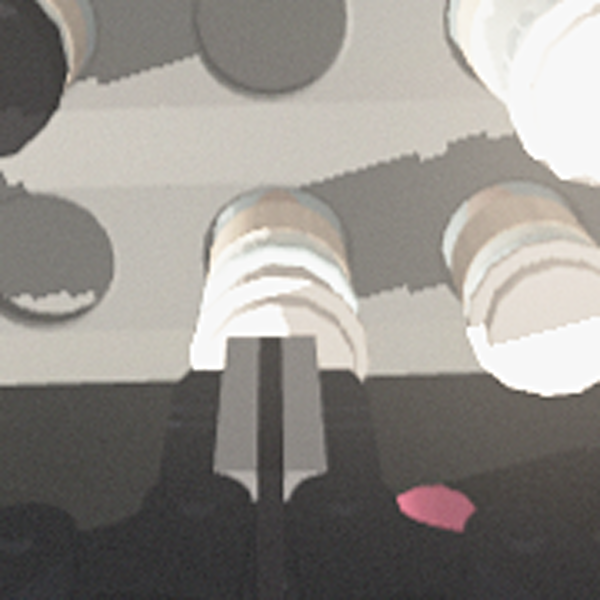

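View pics/side3c.png

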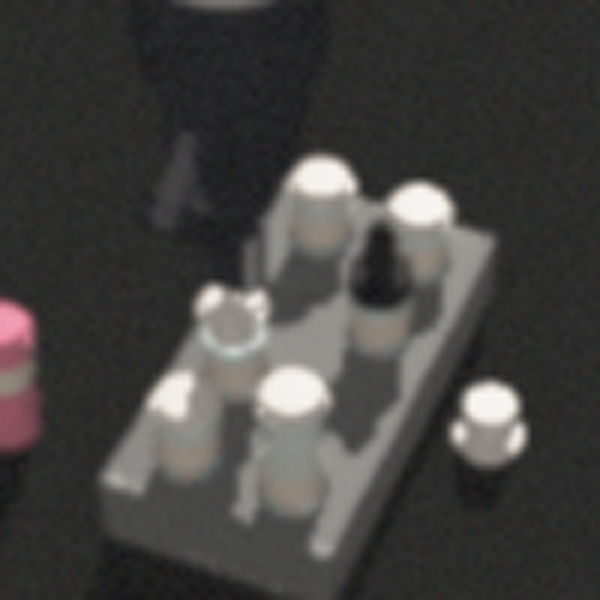

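Run:
```python
from g import *
c=cams.calibration("side"); s=cams.calibration("scene")
print(((proj(c,[[.575,.133,.0924],[.575,.133,.0845],[.575,.133,.165]])-[270,170])*6).round(0))
print(((proj(s,[[.575,.133,.0924],[.575,.133,.0845]])-[300,160])*5).round(0))
for n in ("side","scene"):
    p,d=cams.read_camera(n)
    a=p[170:270,270:370] if n=="side" else p[160:280,300:420]
    a=(255*(a/255.)**.4).astype(np.uint8)
    cv2.imwrite(f'pics/{n}4c.png',cv2.resize(a[:,:,::-1],(600,600),interpolation=cv2.INTER_CUBIC))
```

```text
[[235. 281.]
 [236. 294.]
 [230. 153.]]
[[275. 290.]
 [274. 298.]]
```

View pics/side4c.png

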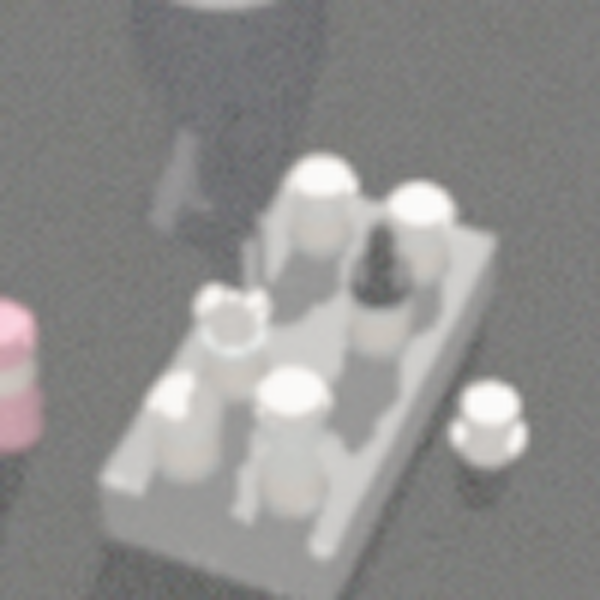

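View pics/scene4c.png

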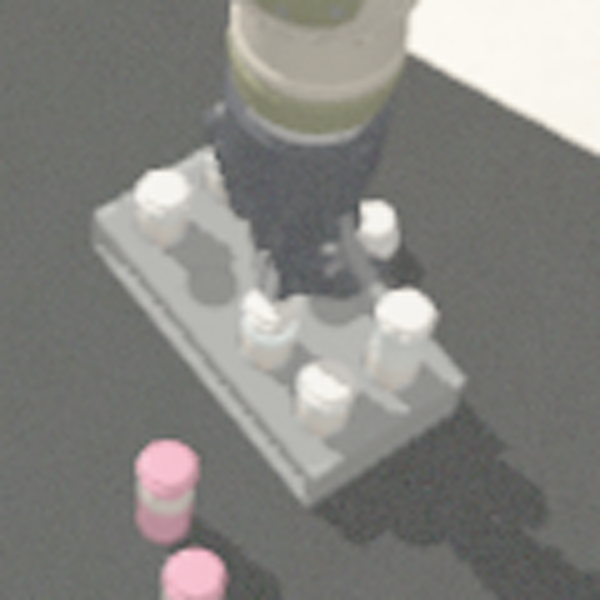

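Run:
```python
from g import *
s=monitor.get_state(); M=R.from_quat(s['orientation'],scalar_first=True)
allp=[]
for n in ("scene","side","wrist"):
    c=cams.calibration(n); p,d=cams.read_camera(n); X=cloud(c,d)[d>0]
    L=M.inv().apply(X-s['tcp_pos'])*1000
    m=(abs(L[:,0])<120)&(abs(L[:,2])<120)&(X[:,2]>.1)&(X[:,2]<.22); allp.append(L[m])
    for lo in range(-110,22,10):
        q=L[m&(L[:,1]>lo)&(L[:,1]<=lo+10)]
        if len(q)>3: print(n,"tool y",lo,len(q),"x",np.percentile(q[:,0],[1,99]).round(),"z",np.percentile(q[:,2],[1,99]).round())
    if n=="scene": print(L.reshape(-1,3)[0])
c=cams.calibration("scene"); p,d=cams.read_camera("scene"); X=cloud(c,d)
for (u,v) in [(375,216),(374,214),(372,209)]: print((u,v),X[v,u].round(3), (M.inv().apply(X[v,u]-s['tcp_pos'])*1000).round())
c=cams.calibration("side"); p,d=cams.read_camera("side"); X=cloud(c,d)
for (u,v) in [(297,207),(299,201),(301,195)]: print((u,v),X[v,u].round(3), (M.inv().apply(X[v,u]-s['tcp_pos'])*1000).round())
```

```text
scene tool y -110 12 x [31. 36.] z [-10.   7.]
scene tool y -100 31 x [24. 39.] z [-12.   6.]
scene tool y -90 57 x [ 9. 46.] z [-20.   5.]
scene tool y -80 101 x [-61.  59.] z [-20.  11.]
scene tool y -70 68 x [-63.  60.] z [-19.  10.]
scene tool y -60 54 x [-51.  52.] z [-19. -10.]
scene tool y -50 45 x [-46.  42.] z [-18.  -2.]
scene tool y -40 66 x [-37.  34.] z [-15.   8.]
scene tool y -30 25 x [-31.  27.] z [-14.   6.]
scene tool y -20 15 x [-16.  12.] z [-12.  -5.]
scene tool y -10 15 x [-13.  12.] z [-13.  -4.]
scene tool y 0 22 x [-15.  11.] z [-12.  -1.]
scene tool y 10 16 x [-7. 55.] z [-12.  56.]
[-1472.74073213   -30.03033604  -580.84929563]
side tool y -110 16 x [35. 40.] z [-6. 11.]
side tool y -100 42 x [17. 43.] z [-9. 12.]
side tool y -90 76 x [ 0. 47.] z [-8. 21.]
side tool y -80 101 x [-17.  61.] z [-9. 21.]
side tool y -70 81 x [-13.  62.] z [-11.  19.]
side tool y -60 47 x [-53.  56.] z [ 0. 18.]
side tool y -50 65 x [-47.  49.] z [-6. 18.]
side tool y -40 40 x [-39.  37.] z [-2. 13.]
side tool y -30 34 x [-31.  32.] z [-7. 14.]
side tool y -20 9 x [-6.  9.] z [ 8. 12.]
side tool y -10 25 x [-6. 14.] z [-4. 13.]
side tool y 0 29 x [-6. 15.] z [-10.  13.]
side tool y 10 20 x [-50.  13.] z [-3. 48.]
wrist tool y -70 4721 x [-59.  58.] z [12. 20.]
wrist tool y -60 10054 x [-55.  54.] z [ 1. 19.]
wrist tool y -50 6650 x [-47.  46.] z [-7. 19.]
wrist tool y -40 7175 x [-39.  38.] z [-8. 15.]
wrist tool y -30 2821 x [-33.  32.] z [-7. 16.]
wrist tool y -20 926 x [-16.  14.] z [-9. 14.]
wrist tool y -10 813 x [-14.  13.] z [ 8. 13.]
wrist tool y 0 691 x [-14.  13.] z [ 8. 13.]
wrist tool y 10 652 x [-52.  11.] z [ 8. 51.]
(375, 216) [0.507 0.16  0.038] [ 0. 77. 74.]
(374, 214) [0.592 0.187 0.187] [ 57. -72.   3.]
(372, 209) [0.58  0.175 0.182] [ 41. -67.  10.]
(297, 207) [0.595 0.191 0.182] [ 61. -67.   2.]
(299, 201) [0.591 0.181 0.191] [ 50. -76.   2.]
(301, 195) [0.587 0.172 0.201] [ 40. -87.   3.]
```

The finger envelope stays within ±15 mm of the axis up to heights well above the tall vial and the dropper. The linkages spread only above about 0.14 m. There is clearance on all sides, so I'll press down in small steps.

>>> drive_tool(plan="-1 0 6 0 0 0 0; -1 0 3 0 0 0 0; -1 0 2 0 0 0 0; -1 0 0 0 0 0 0")

```text
clock: 4.5
tcp_pos: [0.5753, 0.133, 0.1038]
orientation: [-0.582, 0.583, 0.402, -0.4]
wrist_force: [0.4, -0.2, 2.9]
finger_gap: 0.0003
```

>>> drive_tool(plan="-1 0 3 0 0 0 0; -1 0 3 0 0 0 0; -1 0 0 0 0 0 0")

```text
clock: 4.88
tcp_pos: [0.5758, 0.1331, 0.0988]
orientation: [-0.581, 0.583, 0.403, -0.4]
wrist_force: [-0.9, -0.2, 3.1]
finger_gap: -0.0002
```

```bash
python3 -c "
from g import *
go([.575,.1332,.0945])"
```

```text
t 4.88 tcp [0.5758 0.1331 0.0988] F [-0.92 -0.19  3.07] gap -0.0002
axes x [0.356 0.934 0.002] y [ 0.005  0.    -1.   ]
J [ 0.09  0.43 -0.18  0.96 -0.    0.46]
shift mm [-0.2  4.3  0.8]
tilt rotvec deg [ 0.23 -0.    0.11]
```

Contact made: the stopper is sliding at about 3–5 N. I'll continue in smaller steps and watch the force.

>>> drive_tool(plan="-1 -0.2 2 0.8 0.2 0 0.1; -1 0 2 0 0 0 0; -1 0 0 0 0 0 0")

```text
clock: 5.25
tcp_pos: [0.5754, 0.1331, 0.0954]
orientation: [-0.582, 0.583, 0.402, -0.401]
wrist_force: [-0.8, -0.9, 3.8]
finger_gap: -0.0001
```

>>> drive_tool(plan="-1 0 1.5 0 0 0 0; -1 0 0 0 0 0 0")

```text
clock: 5.5
tcp_pos: [0.5755, 0.1331, 0.0941]
orientation: [-0.582, 0.583, 0.402, -0.401]
wrist_force: [-0.8, 0.6, 4.1]
finger_gap: 0.0001
```

>>> drive_tool(plan="-1 0 1.5 0 0 0 0; -1 0 0 0 0 0 0")

```text
clock: 5.75
tcp_pos: [0.5759, 0.1332, 0.0938]
orientation: [-0.582, 0.583, 0.402, -0.4]
wrist_force: [-2.2, 0.4, 7.0]
finger_gap: 0.0001
```

>>> drive_tool(plan="-1 0 2 0 0 0 0; -1 0 0 0 0 0 0")

```text
clock: 6.0
tcp_pos: [0.5766, 0.1333, 0.0939]
orientation: [-0.581, 0.583, 0.403, -0.4]
wrist_force: [-2.1, 1.0, 7.1]
finger_gap: 0.0001
```

>>> drive_tool(plan="-1 0 2.5 0 0 0 0; -1 0 0 0 0 0 0")

```text
clock: 6.25
tcp_pos: [0.5774, 0.1335, 0.094]
orientation: [-0.581, 0.584, 0.404, -0.399]
wrist_force: [-1.8, 0.2, 7.9]
finger_gap: -0.0001
```

The force has risen from 4 to 8 N with no further travel, and the tip is at about 72 mm, so it is probably home. There is a 2 mm sideways creep, so I'll lift off, look, and recentre rather than drag.

>>> drive_tool(plan="-1 0 -5 0 0 0 0; -1 0 -12 0 0 0 0; -1 0 -20 0 0 0 0; -1 0 0 0 0 0 0")

```text
clock: 6.75
tcp_pos: [0.5769, 0.1335, 0.1315]
orientation: [-0.581, 0.584, 0.403, -0.399]
wrist_force: [0.3, 0.7, -0.3]
finger_gap: 0.0
```

Run:
```python
from g import *
go([.575,.1332,.14])
for n in ("wrist","scene","side"):
    c=cams.calibration(n); p,d=cams.read_camera(n); X=cloud(c,d)
    if n=="wrist":
        w=X.reshape(-1,3)[d.ravel()>0]
        for nm,(x,y) in dict(p=(.575,.1335),A=(.5905,.178),C=(.5434,.0445),B=(.5,.062)).items():
            q=w[(np.hypot(w[:,0]-x,w[:,1]-y)<.011)&(w[:,2]>.06)&(w[:,2]<.1)]; print(nm,len(q),np.median(q,0).round(4) if len(q) else '')
    a=p[130:330,230:430] if n=="wrist" else p[170:270,270:370] if n=="side" else p[160:280,300:420]
    cv2.imwrite(f'pics/{n}5c.png',cv2.resize(a[:,:,::-1],(600,600),interpolation=cv2.INTER_CUBIC))
```

```text
t 6.75 tcp [0.5769 0.1335 0.1315] F [ 0.26  0.74 -0.33] gap 0.0
axes x [0.356 0.935 0.003] y [ 0.007  0.    -1.   ]
J [ 0.09  0.4  -0.13  1.03 -0.    0.46]
shift mm [-0.9 -8.5  1.6]
tilt rotvec deg [ 0.38 -0.    0.16]
p 950 [0.5743 0.1336 0.073 ]
A 956 [0.5898 0.1777 0.0729]
C 1017 [0.5427 0.0455 0.0729]
B 1316 [0.5    0.0635 0.0728]
```

View pics/wrist5c.png

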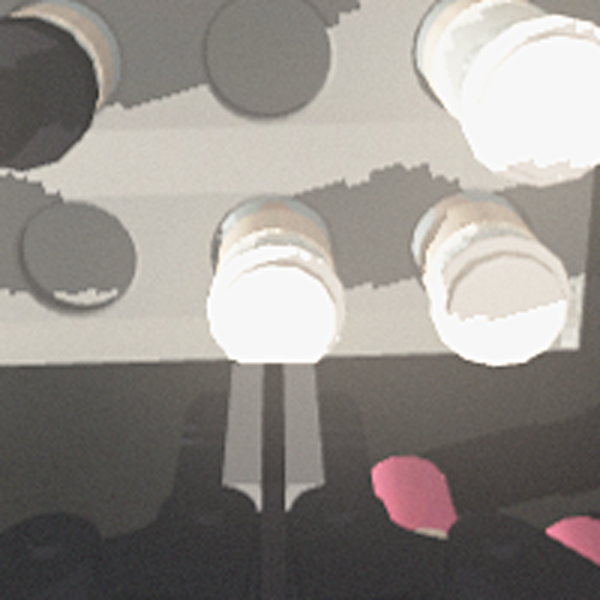

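View pics/side5c.png

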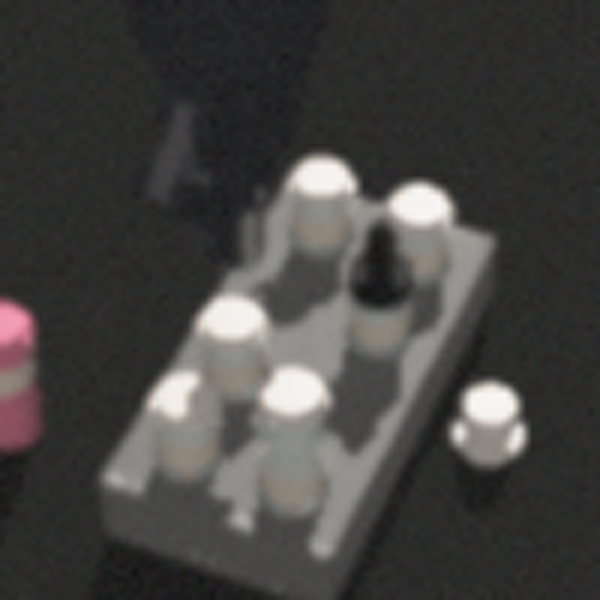

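The stopper is home: its crown reads 73.0 mm, against 72.9, 72.9 and 72.8 on the three ordinary vials, and no plug shows below the flange. The force also climbed along the crown's spring rate at the end of travel. I'll draw the hand well clear and check the scene.

>>> drive_tool(plan="-1 0 -40 0 0 0 0; -1 0 -40 0 0 0 0; -1 0 -40 0 0 0 0; -1 0 0 40 0 0 0; -1 0 0 50 0 0 0; -1 0 0 50 0 0 0; -1 0 0 0 0 0 0; -1 0 0 0 0 0 0")

```text
clock: 7.9
tcp_pos: [0.4388, 0.1836, 0.2452]
orientation: [0.584, -0.581, -0.398, 0.404]
wrist_force: [-0.1, -0.1, -0.1]
finger_gap: 0.0001
```

Run:
```python
from g import *
go([.575,.1332,.14]); print(monitor.get_state()['qvel'].round(3))
im=[]
for n in ("scene","side","wrist"):
    c=cams.calibration(n); p,d=cams.read_camera(n); X=cloud(c,d)
    w=X.reshape(-1,3)[d.ravel()>0]
    for nm,(x,y) in dict(p=(.575,.1335),A=(.5905,.178),C=(.5434,.0445),B=(.5,.062),tall=(.545,.1945)).items():
        q=w[(np.hypot(w[:,0]-x,w[:,1]-y)<.009)&(w[:,2]>.06)&(w[:,2]<.11)]; print(n,nm,len(q),np.median(q,0).round(4) if len(q) else '')
    if n!="wrist":
        a=p[165:285,300:420] if n=="scene" else p[180:280,270:370]
        im.append(cv2.resize(a[:,:,::-1],(400,400),interpolation=cv2.INTER_CUBIC))
cv2.imwrite('pics/end.png',np.hstack(im))
```

```text
t 7.9 tcp [0.4388 0.1836 0.2452] F [-0.06 -0.15 -0.14] gap 0.0001
axes x [ 0.357  0.934 -0.004] y [-0.008 -0.001 -1.   ]
J [ 0.23  0.13 -0.21  1.24  0.    0.59]
shift mm [   1.9  104.1 -146. ]
tilt rotvec deg [-0.43  0.   -0.23]
[ 0.012 -0.01  -0.024  0.008  0.003  0.003]
scene p 32 [0.5749 0.1339 0.0744]
scene A 33 [0.5906 0.1784 0.0742]
scene C 27 [0.5444 0.0437 0.0746]
scene B 31 [0.5018 0.0638 0.0742]
scene tall 34 [0.5454 0.1941 0.0985]
side p 30 [0.5757 0.1332 0.0732]
side A 30 [0.5906 0.1785 0.0724]
side C 23 [0.5433 0.0441 0.0726]
side B 27 [0.4993 0.0629 0.0725]
side tall 36 [0.5446 0.1951 0.0967]
wrist p 0 
wrist A 1 [0.5835 0.1833 0.0719]
wrist C 0 
wrist B 208 [0.5    0.0626 0.073 ]
wrist tall 228 [0.5449 0.1946 0.0969]
```

View pics/end.png

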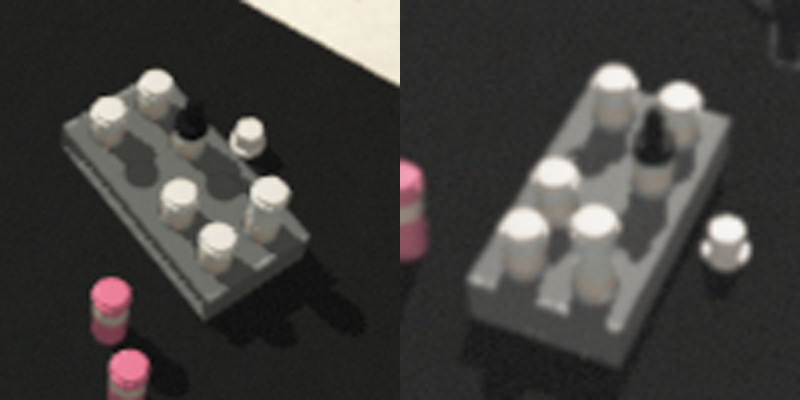

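All in place, but the side camera reads this crown 0.7 mm higher than its neighbours, while the scene and wrist cameras read about 0.1 mm. I'll average several frames before deciding.

Run:
```python
from g import *
for n in ("side","scene"):
    c=cams.calibration(n); r={}
    for i in range(8):
        p,d=cams.read_camera(n); w=cloud(c,d).reshape(-1,3)[d.ravel()>0]
        for nm,(x,y) in dict(p=(.575,.1335),A=(.5905,.178),C=(.5434,.0445),B=(.5,.063)).items():
            q=w[(np.hypot(w[:,0]-x,w[:,1]-y)<.009)&(w[:,2]>.065)&(w[:,2]<.08)]; r.setdefault(nm,[]).append(q[:,2].mean()*1000)
    print(n,{k:(np.mean(v).round(2),np.std(v).round(2)) for k,v in r.items()})
```

```text
side {'p': (np.float64(72.56), np.float64(0.13)), 'A': (np.float64(72.78), np.float64(0.12)), 'C': (np.float64(72.53), np.float64(0.41)), 'B': (np.float64(71.81), np.float64(0.33))}
scene {'p': (np.float64(74.45), np.float64(0.21)), 'A': (np.float64(74.46), np.float64(0.27)), 'C': (np.float64(74.27), np.float64(0.28)), 'B': (np.float64(73.58), np.float64(0.3))}
```

Averaged over eight frames, the pressed stopper matches its neighbour A: 72.56 against 72.78 mm from the side, and 74.45 against 74.46 mm from the scene camera. The 0.7 mm difference was noise, so I'm handing in.

```bash
python3 -c "
from workcell import job
print(job.hand_in())"
```

```text
the job is handed in; nothing more can be done
None
```

I pressed the proud stopper home with shut fingertips, drew the hand clear, and handed the job in at about 9 s on the clock. It was the vial at about (0.575, 0.1335), and its stopper started 12 mm high.

- **Pressing force:** the stopper slid at 3–4 N, then the force rose to about 8 N with no further travel, which fits the flange stopping on the glass.
- **Seating:** the wrist camera reads the crown at 73.0 mm, against 72.8–72.9 mm on the three ordinary vials, and no plug shows below the flange.
- **Other things on the bench:** the five other vials and the spare stopper look unmoved in the last pictures. I did not re-check the dish or the forceps, but the hand never went near them at bench height.

**Checks that disagreed or fell short:**
- One single-frame side reading put this crown 0.7 mm above its neighbours. Averaged over eight frames it matched neighbour A to 0.2 mm.
- The scene camera reads every top about 1–2 mm high, so I used it only to compare one top with another.
- The fingertips crept about 2 mm sideways under load, so I lifted off rather than press harder.

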